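# Draw the sampling pump's piston rod to its mark and hold it

## Robot

A 6-joint arm with a two-finger parallel gripper is mounted at the origin on the work surface. World frame = base frame: x ahead of the robot, y to its left, z up, the work surface at z = 0. Lengths are in m, angles in rad, forces in N, time in s.
With the tool pointing down it reaches from about 0.3 to 0.75 m from the base axis. Payload 8.5 kg.
Tool frame: the origin (TCP) lies at the centre of the arm's flange, where the gripper is bolted on; the fingertips stand 173 mm ahead of it and the grasp point (between the pads) lies 155 mm ahead of it (robot.finger_overhang is the distance from the TCP to the fingertips, in m); z points along the fingers, y is the direction in which the jaws open and shut (so a half turn about z gives the same grasp; the last joint's range is limited). The gripper opens to 85 mm and grips with 20 to 120 N. Pads are 22 mm wide; open, the fingers measure 114 mm over their backs; the gripper's body (76 mm by 85 mm) begins 54 mm behind the grasp point. The pads swing forward as they close: fully open they stand 13 mm farther back than shut.
Start: joints at [-1.542, 0.381, 1.297, -0, 1.464, -0.215], TCP at [0.133, -0.534, 0.405] pointing down, gripper open.
Joint ranges: [-3.11, 3.11], [-0.89, 2.33], [0.22, 2.48], [-1.42, 4.56], [0.17, 2.85], [-2.88, 2.88]. Speed limits (rad/s): [2.39, 2.39, 3.14, 3.14, 3.14, 3.14].

## Interface

Orientations are given as a unit quaternion [x, y, z, w].
In Python, from bench import robot, viewer, order gives the robot as it stands. The module is installed in compiled form; this text tells all that it offers.
- The arm moves only by the shell command python3 -m inch 'ROWS' [OPENING] [FORCE]. ROWS is JSON, a list of rows, each an object of numbers: "x", "y", "z": the shift along the world's x, y, z in m; "wx", "wy", "wz": the turn, a rotation vector about the world's x, y, z in rad. In form: [{"x": .., "y": .., "z": .., "wx": .., "wy": .., "wz": ..}, ...]. A call has 1 to 10 rows; each row shifts and turns the pose as measured when the row begins; what a row does not reach is not made up. A row lasts 1/12 s, in which the tool goes at most 41.7 mm and 7.16 degrees, less where a joint would pass 70% of its speed; a pose out of reach is approached as far as the arm can. A call with a gripper value outside its range is refused whole. OPENING is the finger opening in m, from 0 to 0.0854, set as the call begins (- or left out, the last holds). The fingers move at their own pace and stop on an object; FORCE is the grip in N (left out, the last holds). Time passes only in rows, so rows that do not move let the fingers close. It gives the time, the measured TCP pose, the force and the opening at its end, in the units of the state.
- robot.observe(): the state, without advancing time (a new reading comes with each control period).
- viewer.capture(name): name is "side" or "top" or "wrist"; returns a dict with "frame" (420x560x3 uint8, red, green, blue), "fx", "fy", "cx", "cy" (pixels), "k1" (the pictures are not rectified: a ray, as slopes to the right and down, at radius r is drawn at 1 + k1 r^2 times it, then the intrinsics apply), "rvec" (rotation vector, rad) and "tvec" (3), from world to camera coordinates, as OpenCV has them. Camera axes: x right, y down, z forward; pixel columns grow to the right and rows downward; lengths in m; the calibration is good to about 2 mm. A picture is of the moment at which its call begins. There is no depth.
- order.finish_job(): hands the job in, once; it reports no verdict.
The state is a dict: "time": time; "joint_pos": joint angles; "qvel": joint speeds; "joint_torque": joint torques, N m; "tool_pos": TCP position; "orientation": TCP orientation; "contact_force": force on the tool from outside, world axes, zero at the start; "ft_torque": the same for the moment, N m; "grip_width": opening from 0.0 (shut) to 1.0 (fully open).
Only numpy, scipy, OpenCV 4.12 (cv2) and the standard library are available. Lean on these libraries where they do the work, as an engineer would, in place of code of your own. Each camera call takes 0.05 s, during which the arm holds its last target.

## Task

Push the red pin of the pump's steel keeper round until the keeper is well clear of the piston rod's flange, then take the black grip and draw the rod slowly and straight along its leaning barrel, without prying it sideways, until the whole yellow ring has come out but the red ring is still hidden in the barrel. Finish holding the rod still there in the gripper, not propped on the keeper; do not let go. Leave the jar, beaker and slide box where they stand.

Things in the scene. Friction and masses are not known exactly. Their poses are not given: they have to be found in the camera images.
- barrel: Aluminium pump barrel, blue collar 56 mm across, on a bolted-down base, leaning 0.35 rad from vertical towards the robot side. Origin: centre of the bore mouth on the collar's top face, 150 mm above the table. z: out of the bore along its axis; y: level, towards the keeper's pivot (at y = 45 mm, 14 mm proud of the collar face); x: away from the robot. Bore 26 mm wide, 95 deep, slippery.
- rod: Loose piston rod, 0.25-0.5 kg. Origin: centre of its flange's underside, on the collar at first; z along the rod to the grip. Flange 44 mm wide, 6 thick. Above it a black round grip, 26 mm in diameter, 6 to 65 mm above origin. Below, a steel shank 24 mm in diameter, 92 long; yellow ring 30-42 mm, red ring 60-74 mm below origin. Yellow is out at 42 mm drawn, red shows from 60. Let go, it slides back.
- keeper (a joint): Steel plate (14 mm wide, top 12 mm above the collar face) swinging on its pivot, parallel to barrel z. Radians: 0 = its inner end lies 1 mm above the flange and blocks the rod; starts at 0 to 0.25. Grows as the red pin is pushed to barrel +x (away from the robot), clockwise from above; flange free from about 0.75, well clear at 0.9 and more, stop at 1.4. About 1.5 N at the pin; stays where left.
- keeper_pin (a point): Centre of the top of the keeper's red pin: 12 mm in diameter, standing parallel to barrel z from 12 to 52 mm above the collar face, on the keeper's outer arm 45 mm from the pivot; at joint value 0 it is at barrel x = 0, y = 90 mm.
- jar: Closed amber glass jar with a blue cap, 60 mm wide, 85 mm high; origin: centre of its underside. Bystander.
- beaker: Open white porcelain beaker, 70 mm wide, 80 mm high; origin: centre of its underside. Bystander.
- slidebox: Closed box for microscope slides, beige with a blue lid, 86 x 56 x 34 mm; origin: centre of its underside. Bystander.
Things that resemble listed ones, but are neither listed nor needed, are in the scene too. What is shaped like the rod but orange or pink is not meant.

How it is judged:
On the way, in this order (a step that is already met when the one before it is completed fails the run):
1. the keeper is swung clear of the flange (joint above 0.8 rad) with the rod still home (drawn less than 8 mm) (value of joint keeper above 0.8 rad and z of rod in the frame of barrel below 0.008 m), for 0.2 s.
2. the rod, held by the fingers, is drawn 42 to 60 mm (z of rod in the frame of barrel between 0.042 and 0.06 m and contact force between the fingers and rod above 1 N), for 0.2 s.
At the end, for the whole second after the job is handed in: The rod is drawn 42 to 60 mm along the barrel's axis (yellow ring out, red ring hidden), in line with the bore within 0.06 rad, still (under 10 mm/s), gripped by the fingers (over 1 N) and pressing on the barrel with less than 15 N, with the keeper still clear (above 0.8 rad) (all of step 2 and angle between the z axis of rod and the z axis of barrel, either way round below 0.06 rad and distance between rod and barrel below 0.0615 m and contact force between rod and barrel below 15 N and value of joint keeper above 0.8 rad and linear speed of rod below 0.01 m/s); the arm keeps its last pose, push and grip.
It fails at once if the rod is drawn more than 66 mm, so that the red ring shows (z of rod in the frame of barrel above 0.066 m).
It fails at once if the rod is pried against the barrel with more than 50 N (contact force between rod and barrel above 50 N).
It fails at once if the rod is drawn faster than 0.12 m/s (linear speed of rod above 0.12 m/s).
It fails at once if the jar, beaker or slide box is moved more than 30 mm (distance of any of jar, beaker, slidebox from where it was at the start of the episode above 0.03 m).
It also fails if it takes over 50 s, if anything falls off the work surface, if the arm or the gripper's body presses on something with over 40 N, if the wrist force passes 120 N, or if a joint passes its speed limit or range.

## Working session

There is one attempt and no reset: what is moved stays moved. The work goes in short steps, Python scripts to look and compute and a shell command to move; the robot and the scene stay as the last step left them, time stands still between calls to the robot, and variables do not carry over. Pictures are saved under pics/ and viewed, and the job is handed in when it is done.

```bash
mkdir -p pics; cat > h.py <<'E'
import numpy as np,cv2,json
from bench import robot,viewer,order
from scipy.spatial.transform import Rotation as R
def cap(n,save=None):
    c=viewer.capture(n)
    if save: cv2.imwrite('pics/'+save+'.png',cv2.cvtColor(c['frame'],cv2.COLOR_RGB2BGR))
    return c
def ray(c,u,v):
    K=np.array([[c['fx'],0,c['cx']],[0,c['fy'],c['cy']],[0,0,1]]);D=np.array([c['k1'],0,0,0,0.])
    p=cv2.undistortPoints(np.array([[[u,v]]],float),K,D)[0,0]
    Rm=cv2.Rodrigues(np.array(c['rvec'],float))[0];t=np.array(c['tvec'],float)
    o=-Rm.T@t; d=Rm.T@np.array([p[0],p[1],1]); return o,d/np.linalg.norm(d)
def onz(c,u,v,z):
    o,d=ray(c,u,v); return o+d*(z-o[2])/d[2]
def tri(*rs):
    A=np.zeros((3,3));b=np.zeros(3)
    for o,d in rs:
        P=np.eye(3)-np.outer(d,d);A+=P;b+=P@o
    X=np.linalg.solve(A,b); return X,[np.linalg.norm((np.eye(3)-np.outer(d,d))@(X-o)) for o,d in rs]
def proj(c,X):
    K=np.array([[c['fx'],0,c['cx']],[0,c['fy'],c['cy']],[0,0,1]]);D=np.array([c['k1'],0,0,0,0.])
    return cv2.projectPoints(np.atleast_2d(np.array(X,float)),np.array(c['rvec'],float),np.array(c['tvec'],float),K,D)[0][:,0]
E
python3 - <<'E'
from h import *
for n in('side','top','wrist'):
    c=cap(n,n+'0'); o,d=ray(c,280,210); print(n,o.round(3),d.round(3),c['fx'],c['k1'])
s=robot.observe();print(s['time'],s['tool_pos'],s['orientation'],s['grip_width'],robot.finger_overhang)
E
```

```text
side [ 0.31  -0.918  1.065] [ 0.066  0.7   -0.712] 538.8131497061441 -0.06963737147205279
top [ 0.304 -0.016  1.493] [ 0.102 -0.025 -0.994] 477.3877482028966 -0.14420499729665665
wrist [ 0.197 -0.518  0.374] [-0.247 -0.061 -0.967] 329.50381822197295 -0.07674173541925156
0.15 [ 0.13274635 -0.53370303  0.40427955] [ 9.92582162e-01  1.21574521e-01  5.00897677e-05 -5.33098737e-04] 1.0003675423141256 0.1734
```

```bash
ls pics
```

```text
side0.png
top0.png
wrist0.png
```

View pics/side0.png

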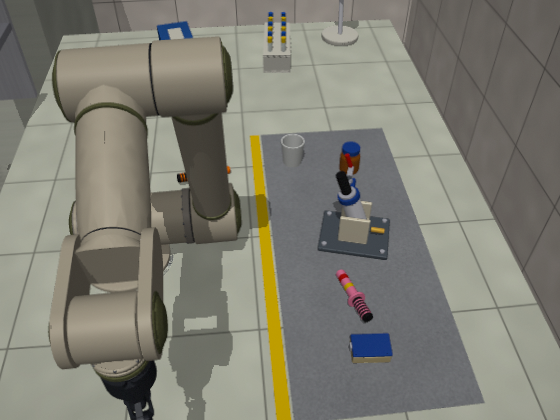

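View pics/top0.png

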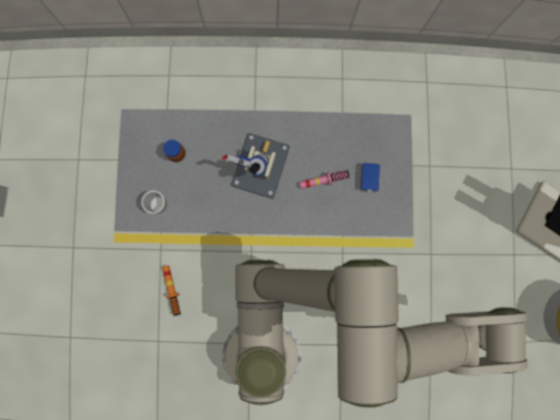

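```bash
python3 - <<'E'
import cv2
a=cv2.imread('pics/top0.png')[110:215,190:310];cv2.imwrite('pics/topz.png',cv2.resize(a,None,fx=5,fy=5,interpolation=cv2.INTER_CUBIC))
a=cv2.imread('pics/side0.png')[130:260,300:410];cv2.imwrite('pics/sidez.png',cv2.resize(a,None,fx=4.5,fy=4.5,interpolation=cv2.INTER_CUBIC))
E
```

```text
(no output)
```

View pics/topz.png

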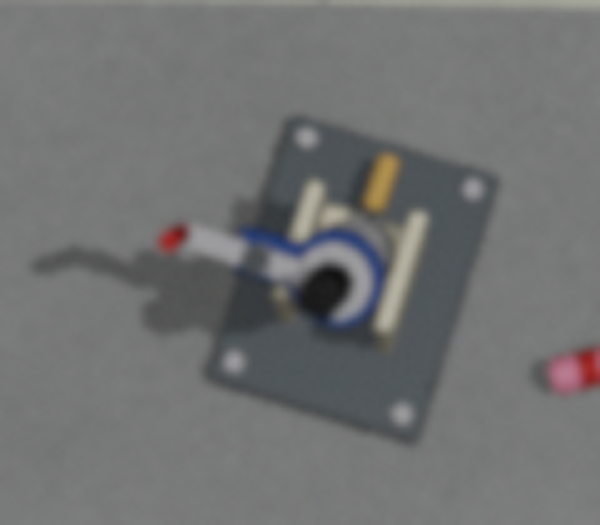

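View pics/sidez.png

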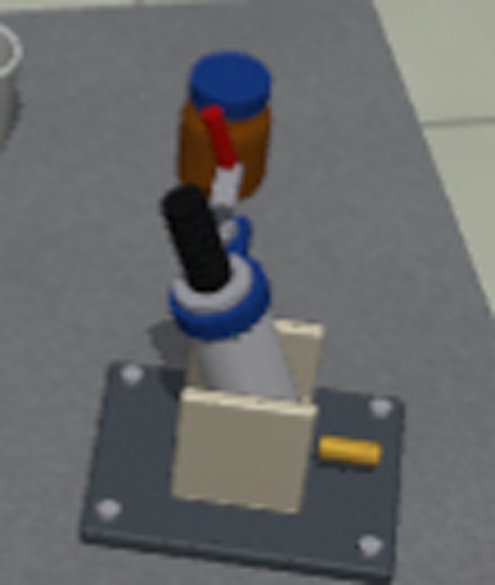

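```bash
python3 - <<'E'
from h import *
t=cap('top');s=cap('side')
T=lambda u,v:(190+u/5,110+v/5)
S=lambda u,v:(300+u/4.5,130+v/4.5)
bt=[onz(t,*T(*p),.014) for p in((307,137),(472,188),(233,362),(402,413))]
bs=[onz(s,*S(*p),.014) for p in((380,406),(370,545),(131,373),(108,509))]
for b in bt+bs: print(b.round(4))
h1=bt[0]-bt[2];h2=bt[1]-bt[3];print([np.arctan2(h[1],h[0]) for h in(h1,h2,bs[0]-bs[2],bs[1]-bs[3])])
print('griptop',tri(ray(t,*T(314,298)),ray(s,*S(184,197))))
print('pintop',tri(ray(t,*T(168,241)),ray(s,*S(212,113))))
E
```

```text
[0.6852 0.0413 0.014 ]
[ 0.6541 -0.0639  0.014 ]
[0.5398 0.0844 0.014 ]
[ 0.5095 -0.0221  0.014 ]
[0.6841 0.0495 0.014 ]
[ 0.6533 -0.0571  0.014 ]
[0.5396 0.0916 0.014 ]
[ 0.5089 -0.0153  0.014 ]
[np.float64(-0.28840893764535264), np.float64(-0.281414004310709), np.float64(-0.2835085055358675), np.float64(-0.2818522735143296)]
griptop (array([0.54473003, 0.0276911 , 0.21208156]), [np.float64(0.0005020467879148087), np.float64(0.0005020467879147893)])
pintop (array([0.5768108 , 0.10939545, 0.20011789]), [np.float64(0.00021296899954077915), np.float64(0.00021296899954120792)])
```

View pics/wrist0.png

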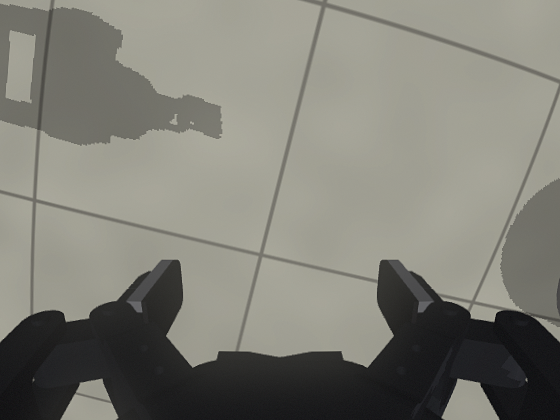

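```bash
cat >> h.py <<'E'
psi=-0.284; th=0.35
hh=np.array([np.cos(psi),np.sin(psi),0]);U=np.array([0,0,1.])
zb=-np.sin(th)*hh+np.cos(th)*U; xb=np.cos(th)*hh+np.sin(th)*U; yb=np.cross(zb,xb)
O=np.array([.5661,.0214,.151])
RB=np.stack([xb,yb,zb],1)
RT=np.stack([yb,xb,-zb],1)
def tgt(b,tip=.1734,RTT=RT):
    "barrel-frame point for the point tip ahead of tcp"
    s=robot.observe();p=O+RB@np.array(b)+zb*tip
    d=p-np.array(s['tool_pos']);w=(R.from_matrix(RTT)*R.from_quat(s['orientation']).inv()).as_rotvec()
    print('t',round(s['time'],2),'dpos',d.round(4),'rot',w.round(3),'grip',round(s['grip_width'],3),'F',np.round(s['contact_force'],1),'tau',np.round(s['ft_torque'],2))
    print('tip in barrel',(RB.T@(np.array(s['tool_pos'])-zb*tip-O)).round(4),'q',np.round(s['joint_pos'],2))
E
python3 - <<'E'
from h import *
print(RB.round(3).tolist(),robot.observe()['contact_force'])
tgt([-.027,.088,.10])
t=cap('top');print(onz(t,174,150,.085),onz(t,153,201,.08))
E
```

```text
[[0.902, 0.28, -0.329], [-0.263, 0.96, 0.096], [0.343, 0.0, 0.939]] [-0.34995241  0.08018914 -0.84409843]
t 0.25 dpos [ 0.3437  0.673  -0.0059] rot [-0.265 -0.254  1.032] grip 0.997 F [-0.3  0.1 -0.8] tau [-0.01  0.01  0.01]
tip in barrel [-0.1577 -0.6543  0.154 ] q [-1.54  0.38  1.3   0.    1.46 -0.22]
[0.62450607 0.27162914 0.085     ] [0.46894626 0.32986724 0.08      ]
```

```bash
python3 -m inch '[{"x":0.017,"y":0.033,"z":0.003,"wx":-0.013,"wy":-0.013,"wz":0.052},{"x":0.017,"y":0.033,"z":0.003,"wx":-0.013,"wy":-0.013,"wz":0.052},{"x":0.017,"y":0.033,"z":0.003,"wx":-0.013,"wy":-0.013,"wz":0.052},{"x":0.017,"y":0.033,"z":0.003,"wx":-0.013,"wy":-0.013,"wz":0.052},{"x":0.017,"y":0.033,"z":0.003,"wx":-0.013,"wy":-0.013,"wz":0.052},{"x":0.017,"y":0.033,"z":0.003,"wx":-0.013,"wy":-0.013,"wz":0.052},{"x":0.017,"y":0.033,"z":0.003,"wx":-0.013,"wy":-0.013,"wz":0.052},{"x":0.017,"y":0.033,"z":0.003,"wx":-0.013,"wy":-0.013,"wz":0.052},{"x":0.017,"y":0.033,"z":0.003,"wx":-0.013,"wy":-0.013,"wz":0.052},{"x":0.017,"y":0.033,"z":0.003,"wx":-0.013,"wy":-0.013,"wz":0.052}]' 0 40
python3 -c "
from h import *
tgt([-.027,.088,.10])"
```

```text
time: 1.13
tool_pos: [0.3032, -0.1936, 0.4326]
orientation: [0.921, 0.377, 0.059, 0.074]
contact_force: [0.9, -0.4, -0.5]
grip_width: 0.002
t 1.13 dpos [ 0.1733  0.3328 -0.0341] rot [-0.133 -0.12   0.499] grip 0.002 F [ 0.9 -0.4 -0.5] tau [ 0.05  0.03 -0.02]
tip in barrel [-0.084 -0.28   0.157] q [-0.92 -0.02  1.73  0.08  1.26 -0.14]
```

```bash
python3 -m inch '[{"x":0.014,"y":0.028,"z":0.0,"wx":-0.013,"wy":-0.012,"wz":0.05},{"x":0.014,"y":0.028,"z":0.0,"wx":-0.013,"wy":-0.012,"wz":0.05},{"x":0.014,"y":0.028,"z":0.0,"wx":-0.013,"wy":-0.012,"wz":0.05},{"x":0.014,"y":0.028,"z":0.0,"wx":-0.013,"wy":-0.012,"wz":0.05},{"x":0.014,"y":0.028,"z":0.0,"wx":-0.013,"wy":-0.012,"wz":0.05},{"x":0.014,"y":0.028,"z":0.0,"wx":-0.013,"wy":-0.012,"wz":0.05},{"x":0.014,"y":0.028,"z":0.0,"wx":-0.013,"wy":-0.012,"wz":0.05},{"x":0.014,"y":0.028,"z":0.0,"wx":-0.013,"wy":-0.012,"wz":0.05},{"x":0.014,"y":0.028,"z":0.0,"wx":-0.013,"wy":-0.012,"wz":0.05},{"x":0,"y":0,"z":0.0,"wx":-0.013,"wy":-0.012,"wz":0.05}]'
python3 -c "
from h import *
tgt([-.027,.088,.10]);c=cap('wrist','w1')
o,d=ray(c,280,210);print(RB.T@(o-O),RB.T@d)
for b in([0,0,0],[0,0,.065],[0,.09,.052],[0.028,0,0],[-.028,0,0],[0,.045,.014]): print(b,proj(c,O+RB@np.array(b)).round(0))"
```

```text
time: 1.97
tool_pos: [0.4321, 0.0788, 0.435]
orientation: [0.777, 0.603, 0.112, 0.143]
contact_force: [-1.2, 0.5, -0.6]
grip_width: 0.002
t 1.97 dpos [ 0.0443  0.0605 -0.0365] rot [ 0.003  0.014 -0.033] grip 0.002 F [-1.2  0.5 -0.6] tau [-0.01  0.19  0.02]
tip in barrel [-0.0386  0.0175  0.143 ] q [-0.08  0.11  1.59 -0.07  1.08  0.19]
[-0.03958183  0.08359671  0.28657887] [ 0.0229341  -0.24275157 -0.96981736]
[0, 0, 0] [[316. 224.]]
[0, 0, 0.065] [[327. 249.]]
[0, 0.09, 0.052] [[332. 120.]]
[0.028, 0, 0] [[346. 224.]]
[-0.028, 0, 0] [[285. 223.]]
[0, 0.045, 0.014] [[321. 177.]]
```

View pics/w1.png

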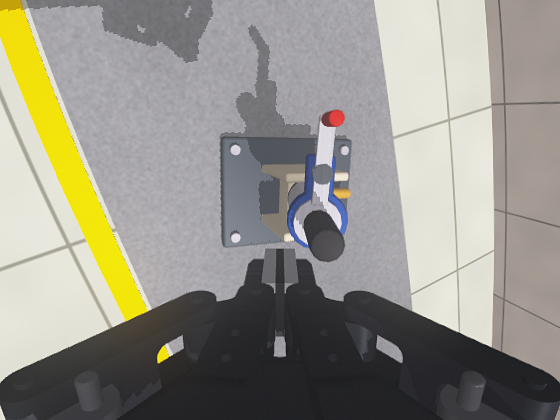

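```bash
python3 - <<'E'
import cv2
a=cv2.imread('pics/w1.png')[95:275,250:390];cv2.imwrite('pics/w1z.png',cv2.resize(a,None,fx=3.3,fy=3.3,interpolation=cv2.INTER_CUBIC))
E
```

```text
(no output)
```

View pics/w1z.png

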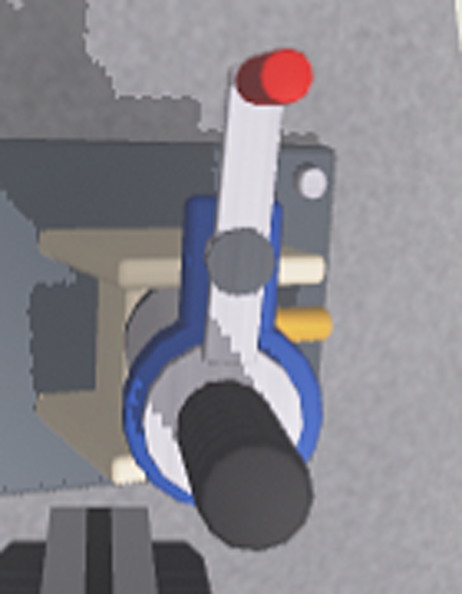

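```bash
cat >> h.py <<'E'
def onb(c,u,v,z):
    o,d=ray(c,u,v);o=RB.T@(o-O);d=RB.T@d;return (o+d*(z-o[2])/d[2]).round(4)
E
python3 - <<'E'
from h import *
c=cap('wrist')
print('grip',onb(c,327.9,245.3,.065),'pin',onb(c,337,118.3,.052),'piv',onb(c,323,174.1,.014), 'colL,R',onb(c,250+124/3.3,95+420/3.3,0),onb(c,250+322/3.3,95+420/3.3,0))
tgt([-.025,.091,.08])
tgt([-.025,.091,.022])
E
```

```text
grip [0.0006 0.0016 0.065 ] pin [0.0031 0.09   0.052 ] piv [0.0015 0.0457 0.014 ] colL,R [-0.0257 -0.0009  0.    ] [0.029  0.0006 0.    ]
t 2.07 dpos [ 0.0546  0.0634 -0.0545] rot [ 0.003  0.012 -0.03 ] grip -0.0 F [-0.5 -0.   0.7] tau [-0.01  0.14 -0.02]
tip in barrel [-0.0389  0.0148  0.1431] q [-0.08  0.11  1.6  -0.07  1.08  0.19]
t 2.07 dpos [ 0.0737  0.0578 -0.1089] rot [ 0.003  0.012 -0.03 ] grip -0.0 F [-0.5 -0.   0.7] tau [-0.01  0.14 -0.02]
tip in barrel [-0.0389  0.0148  0.1431] q [-0.08  0.11  1.6  -0.07  1.08  0.19]
```

```bash
echo "O=O+.001*xb+.001*yb" >> h.py
python3 -m inch '[{"x":0.014,"y":0.016,"z":-0.008,"wz":-0.015,"wy":0.006},{"x":0.014,"y":0.016,"z":-0.012,"wz":-0.015,"wy":0.006},{"x":0.014,"y":0.016,"z":-0.016},{"x":0.013,"y":0.016,"z":-0.017},{"x":0}]'
python3 -c "
from h import *
tgt([-.026,.090,.022])
c=cap('wrist','w2')"
```

```text
t 2.07 dpos [ 0.0737  0.0578 -0.1089] rot [ 0.003  0.012 -0.03 ] grip -0.0 F [-0.5 -0.   0.7] tau [-0.01  0.14 -0.02]
tip in barrel [-0.0399  0.0138  0.1431] q [-0.08  0.11  1.6  -0.07  1.08  0.19]schema error: expected keys x, y, z, wx, wy, wz
```

View pics/w2.png

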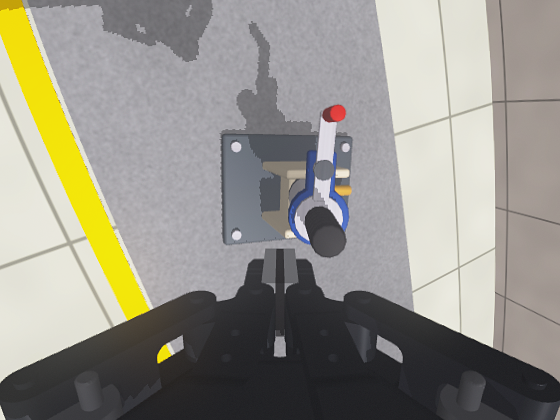

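```bash
python3 - <<'E'
from h import *
c=cap('wrist','w3');a=cv2.imread('pics/w3.png')[95:275,250:390];cv2.imwrite('pics/w3z.png',cv2.resize(a,None,fx=3.3,fy=3.3,interpolation=cv2.INTER_CUBIC))
import pickle;pickle.dump(c,open('w3.pkl','wb'))
E
```

```text
(no output)
```

View pics/w3z.png

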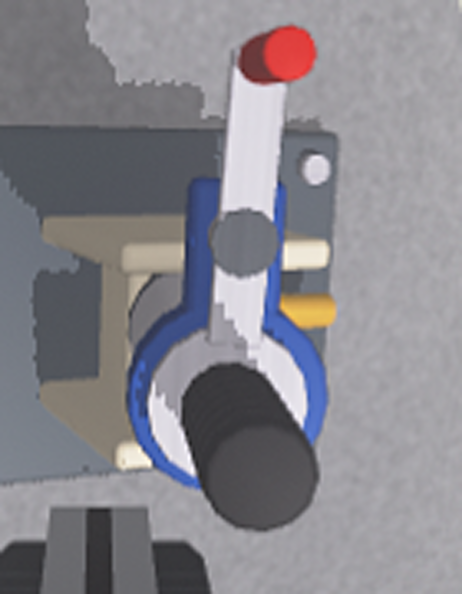

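```bash
python3 - <<'E'
from h import *
import pickle;c=pickle.load(open('w3.pkl','rb'))
Z=lambda u,v:(250+u/3.3,95+v/3.3)
for n,u,v,z in(('grip',262,478,.065),('pin',290,54,.052),('piv',245,242,.014),('colL',128,395,0),('colR',328,395,0)): print(n,onb(c,*Z(u,v),z))
E
```

```text
grip [-0.0003  0.0015  0.065 ]
pin [0.0025 0.0903 0.052 ]
piv [0.0009 0.0462 0.014 ]
colL [-0.0267  0.002   0.    ]
colR [0.0282 0.0031 0.    ]
```

```bash
echo "O=O+.0012*yb" >> h.py
python3 -c "
from h import *
tgt([-.026,.089,.08])"
python3 -m inch '[{"x":0.014,"y":0.016,"z":-0.008,"wx":0,"wz":-0.015,"wy":0.006},{"x":0.014,"y":0.016,"z":-0.012,"wx":0,"wz":-0.015,"wy":0.006},{"x":0.014,"y":0.016,"z":-0.016,"wx":0,"wy":0,"wz":0},{"x":0.012,"y":0.014,"z":-0.014,"wx":0,"wy":0,"wz":0},{"x":0,"y":0,"z":0,"wx":0,"wy":0,"wz":0}]'
python3 -c "
from h import *
tgt([-.026,.089,.022])
c=cap('wrist','w4')"
```

```text
t 2.17 dpos [ 0.055   0.065  -0.0546] rot [ 0.003  0.012 -0.025] grip -0.0 F [ 0.2  0.4 -0.4] tau [ 0.05  0.2  -0.03]
tip in barrel [-0.0397  0.0112  0.1432] q [-0.09  0.11  1.6  -0.07  1.08  0.19]
time: 2.58
tool_pos: [0.4858, 0.1333, 0.3851]
orientation: [0.795, 0.58, 0.103, 0.142]
contact_force: [-1.2, 0.1, -0.5]
grip_width: 0.004
t 2.58 dpos [ 0.019   0.001  -0.0591] rot [0.002 0.003 0.027] grip 0.004 F [-1.2  0.1 -0.5] tau [0.01 0.19 0.04]
tip in barrel [-0.0227  0.0827  0.0837] q [ 0.05  0.28  1.53 -0.15  1.01  0.42]
```

View pics/w4.png

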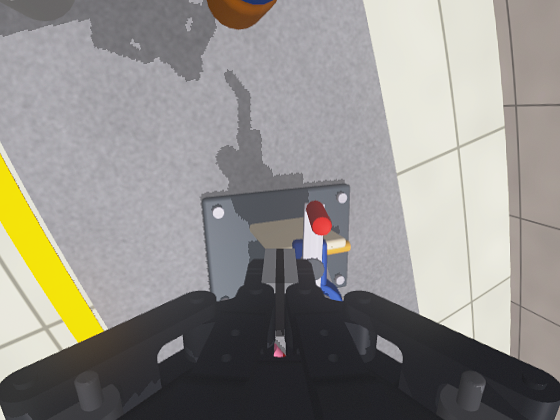

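```bash
python3 -m inch '[{"x":0.001,"y":0.006,"z":-0.006,"wx":0,"wy":0,"wz":0.025},{"x":0.004,"y":-0.001,"z":-0.012,"wx":0,"wy":0,"wz":0},{"x":0.004,"y":-0.001,"z":-0.012,"wx":0,"wy":0,"wz":0},{"x":0.004,"y":-0.001,"z":-0.012,"wx":0,"wy":0,"wz":0},{"x":0.004,"y":-0.001,"z":-0.012,"wx":0,"wy":0,"wz":0},{"x":0,"y":0,"z":0,"wx":0,"wy":0,"wz":0}]'
python3 -c "
from h import *
tgt([-.026,.089,.022])
c=cap('wrist','w5')"
```

```text
time: 3.13
tool_pos: [0.5008, 0.1298, 0.3339]
orientation: [0.789, 0.588, 0.107, 0.143]
contact_force: [-0.5, -0.1, -0.2]
grip_width: 0.001
t 3.13 dpos [ 0.004   0.0045 -0.0079] rot [0.002 0.01  0.006] grip 0.001 F [-0.5 -0.1 -0.2] tau [ 0.05  0.17 -0.03]
tip in barrel [-0.0257  0.0836  0.0303] q [ 0.04  0.36  1.58 -0.15  0.87  0.41]
```

View pics/w5.png

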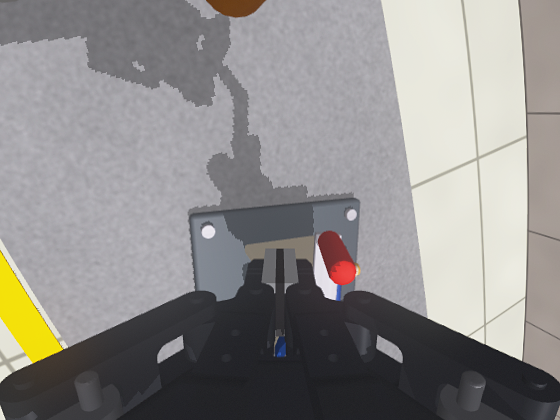

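```bash
python3 -m inch '[{"x":0.003,"y":0.003,"z":-0.007,"wx":0,"wy":0.008,"wz":0.005},{"x":0.0045,"y":-0.0013,"z":0.0017,"wx":0,"wy":0,"wz":0},{"x":0.0045,"y":-0.0013,"z":0.0017,"wx":0,"wy":0,"wz":0},{"x":0.0045,"y":-0.0013,"z":0.0017,"wx":0,"wy":0,"wz":0},{"x":0.0045,"y":-0.0013,"z":0.0017,"wx":0,"wy":0,"wz":0},{"x":0.0045,"y":-0.0022,"z":0.0017,"wx":0,"wy":0,"wz":0},{"x":0.004,"y":-0.003,"z":0.0017,"wx":0,"wy":0,"wz":0},{"x":0.004,"y":-0.0035,"z":0.0017,"wx":0,"wy":0,"wz":0}]'
python3 -c "
from h import *
tgt([.023,.066,.024])
c=cap('wrist','w6')"
```

```text
time: 3.85
tool_pos: [0.5352, 0.1175, 0.3432]
orientation: [0.788, 0.59, 0.104, 0.14]
contact_force: [-6.5, -1.6, -1.2]
grip_width: -0.001
t 3.85 dpos [ 0.0067 -0.018   0.0015] rot [0.002 0.    0.001] grip -0.001 F [-6.5 -1.6 -1.2] tau [-0.25  1.14 -0.29]
tip in barrel [0.0117 0.0814 0.0265] q [ 0.02  0.39  1.48 -0.13  0.93  0.36]
```

View pics/w6.png

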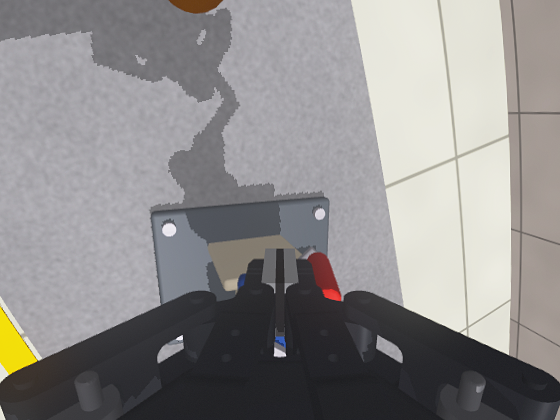

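```bash
python3 -m inch '[{"x":0.002,"y":-0.0032,"z":0.001,"wx":0,"wy":0,"wz":0},{"x":0.002,"y":-0.0032,"z":0.001,"wx":0,"wy":0,"wz":0},{"x":0.002,"y":-0.0032,"z":0.001,"wx":0,"wy":0,"wz":0},{"x":0.002,"y":-0.0032,"z":0.001,"wx":0,"wy":0,"wz":0},{"x":0.002,"y":-0.0032,"z":0.001,"wx":0,"wy":0,"wz":0},{"x":0.002,"y":-0.0032,"z":0.001,"wx":0,"wy":0,"wz":0},{"x":0,"y":0,"z":0,"wx":0,"wy":0,"wz":0}]'
python3 -c "
from h import *
tgt([.023,.066,.024])
c=cap('wrist','w7');cap('top','t7');a=cv2.imread('pics/t7.png')[110:215,190:310];cv2.imwrite('pics/t7z.png',cv2.resize(a,None,fx=5,fy=5,interpolation=cv2.INTER_CUBIC))"
```

```text
time: 4.48
tool_pos: [0.5447, 0.0957, 0.3485]
orientation: [0.79, 0.591, 0.096, 0.134]
contact_force: [-2.0, 0.1, -0.7]
grip_width: -0.001
t 4.48 dpos [-0.0028  0.0038 -0.0038] rot [ 0.001 -0.019  0.003] grip -0.001 F [-2.   0.1 -0.7] tau [ 0.1   0.47 -0.03]
tip in barrel [0.0279 0.0631 0.0263] q [-0.03  0.4   1.46 -0.11  0.97  0.31]
```

View pics/w7.png

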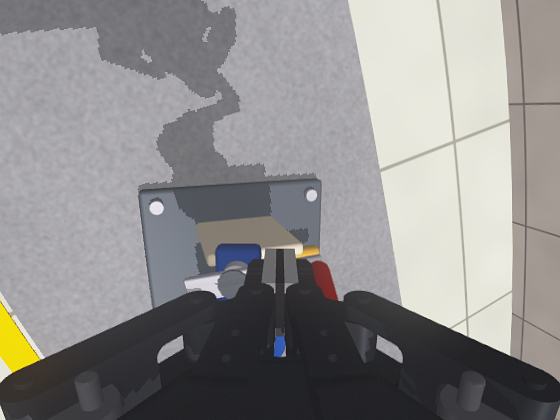

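View pics/t7z.png

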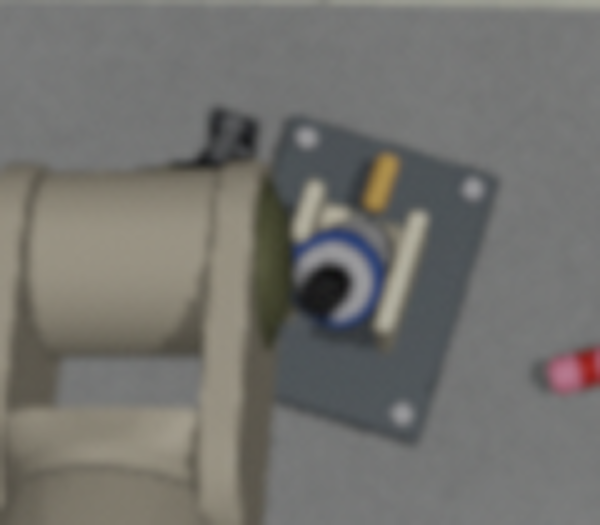

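```bash
python3 -m inch '[{"x":-0.0072,"y":0.0021,"z":-0.0027,"wx":0,"wy":-0.019,"wz":0},{"x":-0.005,"y":0.0015,"z":0.0141,"wx":0,"wy":0,"wz":0},{"x":-0.008,"y":0.0025,"z":0.0230,"wx":0,"wy":0,"wz":0},{"x":-0.010,"y":0.003,"z":0.0280,"wx":0,"wy":0,"wz":0},{"x":-0.010,"y":-0.0085,"z":0.0280,"wx":0,"wy":0,"wz":0},{"x":-0.010,"y":-0.01,"z":0.0280,"wx":0,"wy":0,"wz":0},{"x":-0.012,"y":-0.013,"z":0.010,"wx":0,"wy":0,"wz":0},{"x":0,"y":0,"z":0,"wx":0,"wy":0,"wz":0},{"x":0,"y":0,"z":0,"wx":0,"wy":0,"wz":0}]' 0.0854
python3 -c "
from h import *
tgt([0,0,.027])
c=cap('wrist','w8');import pickle;pickle.dump(c,open('w8.pkl','wb'))"
```

```text
time: 5.33
tool_pos: [0.4814, 0.0733, 0.4837]
orientation: [0.787, 0.59, 0.11, 0.143]
contact_force: [-0.1, -0.3, -0.3]
grip_width: 1.0
t 5.33 dpos [ 0.0202 -0.0307 -0.1442] rot [-0.     0.013 -0.   ] grip 1.0 F [-0.1 -0.3 -0.3] tau [ 0.02  0.15 -0.  ]
tip in barrel [0.0231 0.0239 0.172 ] q [-0.08  0.17  1.38 -0.07  1.23  0.22]
```

View pics/w8.png

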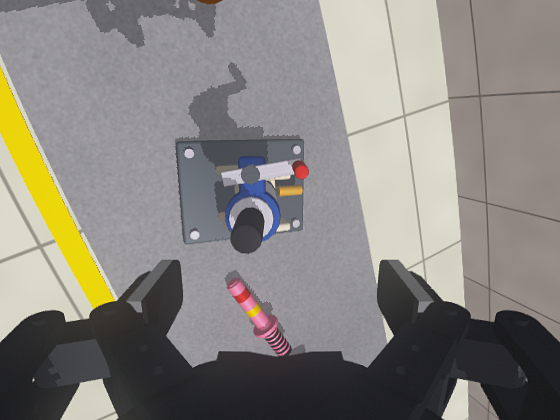

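```bash
python3 - <<'E'
from h import *
import pickle;c=pickle.load(open('w8.pkl','rb'))
a=cv2.imread('pics/w8.png')[140:270,180:330];cv2.imwrite('pics/w8z.png',cv2.resize(a,None,fx=4,fy=4,interpolation=cv2.INTER_CUBIC))
print(proj(c,O+RB@[0,0,.065]),proj(c,O+RB@[0,0,.006]),onb(c,301,172,.052))
E
```

```text
[[245.74739376 239.76096961]] [[250.93675851 219.25577763]] [0.0447 0.0525 0.052 ]
```

View pics/w8z.png

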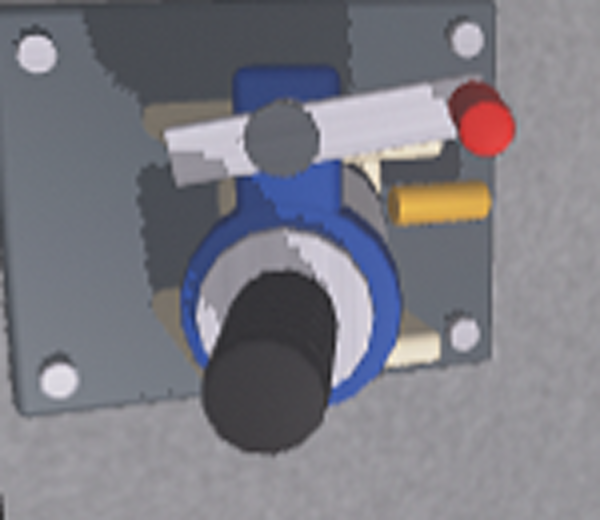

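```bash
python3 -c "
from h import *
tgt([0,0.001,.10]);tgt([0,.001,.028])"
```

```text
t 5.38 dpos [-0.0037 -0.0229 -0.0753] rot [ 0.     0.013 -0.   ] grip 1.001 F [ 0.5 -0.6  0.9] tau [0.   0.18 0.03]
tip in barrel [0.0231 0.024  0.1718] q [-0.08  0.17  1.38 -0.07  1.23  0.22]
t 5.38 dpos [ 0.02   -0.0298 -0.143 ] rot [ 0.     0.013 -0.   ] grip 1.001 F [ 0.5 -0.6  0.9] tau [0.   0.18 0.03]
tip in barrel [0.0231 0.024  0.1718] q [-0.08  0.17  1.38 -0.07  1.23  0.22]
```

```bash
python3 -m inch '[{"x":-0.001,"y":-0.006,"z":-0.019,"wx":0,"wy":0.012,"wz":0},{"x":-0.001,"y":-0.006,"z":-0.019,"wx":0,"wy":0,"wz":0},{"x":-0.001,"y":-0.006,"z":-0.019,"wx":0,"wy":0,"wz":0},{"x":-0.001,"y":-0.006,"z":-0.019,"wx":0,"wy":0,"wz":0},{"x":0,"y":0,"z":0,"wx":0,"wy":0,"wz":0},{"x":0,"y":0,"z":0,"wx":0,"wy":0,"wz":0}]'
python3 -c "
from h import *
tgt([0,.001,.028])
c=cap('wrist','w9');print(proj(c,O+RB@[0,0,.065]))"
```

```text
time: 5.88
tool_pos: [0.4802, 0.0503, 0.4012]
orientation: [0.787, 0.592, 0.105, 0.139]
contact_force: [-0.1, -0.2, 0.2]
grip_width: 1.004
t 5.88 dpos [ 0.0214 -0.0068 -0.0606] rot [-0.001 -0.001 -0.003] grip 1.004 F [-0.1 -0.2  0.2] tau [ 0.08  0.13 -0.03]
tip in barrel [-0.0003  0.0015  0.0927] q [-0.13  0.22  1.56 -0.06  1.02  0.17]
[[279.36231719 249.45350076]]
```

View pics/w9.png

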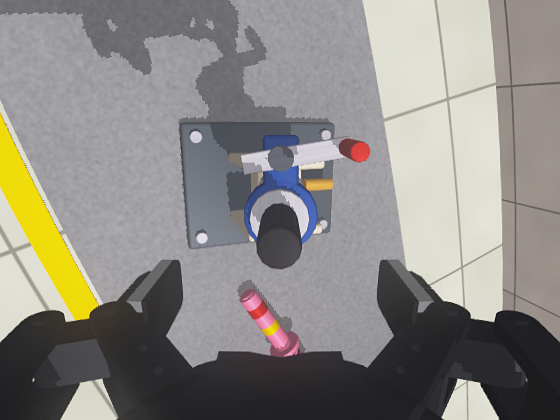

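```bash
python3 -m inch '[{"x":0.0043,"y":-0.0013,"z":-0.0122,"wx":0,"wy":0,"wz":0},{"x":0.0043,"y":-0.0013,"z":-0.0122,"wx":0,"wy":0,"wz":0},{"x":0.0043,"y":-0.0013,"z":-0.0122,"wx":0,"wy":0,"wz":0},{"x":0.0043,"y":-0.0013,"z":-0.0122,"wx":0,"wy":0,"wz":0},{"x":0.0035,"y":-0.0012,"z":-0.010,"wx":0,"wy":0,"wz":0},{"x":0,"y":0,"z":0,"wx":0,"wy":0,"wz":0},{"x":0,"y":0,"z":0,"wx":0,"wy":0,"wz":0}]'
python3 -c "
from h import *
tgt([0,.001,.028])
c=cap('wrist','w10')"
```

```text
time: 6.52
tool_pos: [0.5048, 0.0465, 0.3462]
orientation: [0.785, 0.593, 0.11, 0.143]
contact_force: [0.2, 0.4, 1.4]
grip_width: 1.001
t 6.52 dpos [-0.0032 -0.0029 -0.0057] rot [ 0.     0.012 -0.007] grip 1.001 F [0.2 0.4 1.4] tau [ 0.02  0.15 -0.  ]
tip in barrel [0.0041 0.0047 0.0326] q [-0.13  0.32  1.59 -0.06  0.87  0.18]
```

View pics/w10.png

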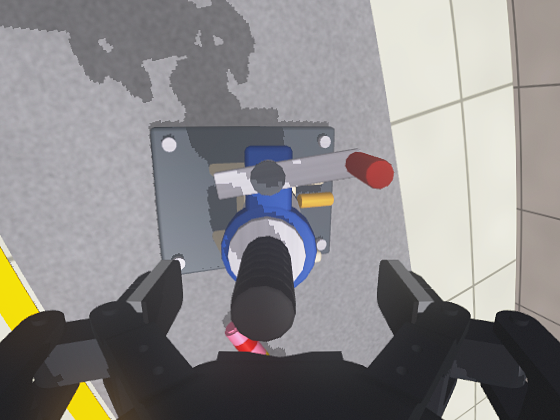

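```bash
python3 -m inch '[{"x":-0.0035,"y":-0.003,"z":-0.0045,"wx":0,"wy":0.012,"wz":-0.007},{"x":0,"y":0,"z":0,"wx":0,"wy":0,"wz":0},{"x":0,"y":0,"z":0,"wx":0,"wy":0,"wz":0}]'
python3 -c "
from h import *
tgt([0,.001,.028])"
```

```text
time: 6.82
tool_pos: [0.5008, 0.0435, 0.3433]
orientation: [0.788, 0.59, 0.105, 0.14]
contact_force: [-0.8, 0.2, -0.3]
grip_width: 1.002
t 6.82 dpos [ 0.0008  0.     -0.0028] rot [0.001 0.002 0.001] grip 1.002 F [-0.8  0.2 -0.3] tau [0.06 0.12 0.05]
tip in barrel [0.0002 0.0008 0.0309] q [-0.14  0.32  1.61 -0.06  0.87  0.18]
```

```bash
python3 -m inch '[{"x":0,"y":0,"z":0,"wx":0,"wy":0,"wz":0},{"x":0,"y":0,"z":0,"wx":0,"wy":0,"wz":0},{"x":0,"y":0,"z":0,"wx":0,"wy":0,"wz":0},{"x":0,"y":0,"z":0,"wx":0,"wy":0,"wz":0},{"x":0,"y":0,"z":0,"wx":0,"wy":0,"wz":0},{"x":0,"y":0,"z":0,"wx":0,"wy":0,"wz":0}]' 0.015 45
python3 -c "
from h import *
tgt([0,.001,.031])
c=cap('wrist','w11')"
```

```text
time: 7.32
tool_pos: [0.5004, 0.0436, 0.3445]
orientation: [0.788, 0.59, 0.106, 0.141]
contact_force: [-0.1, -0.5, 0.7]
grip_width: 0.286
t 7.32 dpos [ 0.0002  0.0003 -0.0011] rot [0.001 0.004 0.001] grip 0.286 F [-0.1 -0.5  0.7] tau [-0.01  0.15 -0.06]
tip in barrel [0.0003 0.0007 0.0321] q [-0.14  0.32  1.61 -0.06  0.87  0.18]
```

View pics/w11.png

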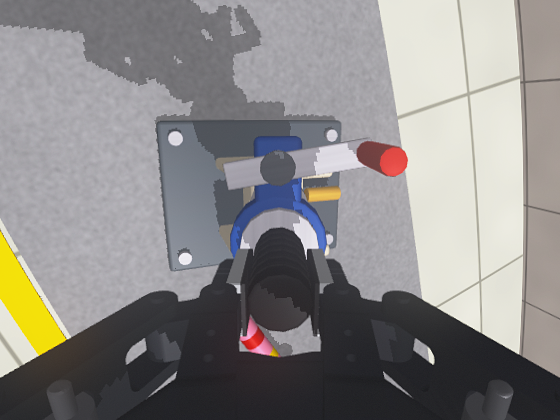

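```bash
python3 -m inch '[{"x":-0.001,"y":0.0003,"z":0.0028,"wx":0,"wy":0,"wz":0},{"x":-0.001,"y":0.0003,"z":0.0028,"wx":0,"wy":0,"wz":0},{"x":-0.001,"y":0.0003,"z":0.0028,"wx":0,"wy":0,"wz":0},{"x":-0.001,"y":0.0003,"z":0.0028,"wx":0,"wy":0,"wz":0}]'
python3 -c "
from h import *
tgt([0,.001,.082])
c=cap('wrist','w12')"
```

```text
time: 7.7
tool_pos: [0.4962, 0.0448, 0.3553]
orientation: [0.788, 0.59, 0.105, 0.14]
contact_force: [0.9, -0.3, -2.2]
grip_width: 0.294
t 7.7 dpos [-0.0123  0.004   0.0359] rot [0.    0.001 0.001] grip 0.294 F [ 0.9 -0.3 -2.2] tau [0.06 0.1  0.06]
tip in barrel [-0.0002  0.0006  0.0438] q [-0.14  0.3   1.6  -0.06  0.9   0.18]
```

View pics/w12.png

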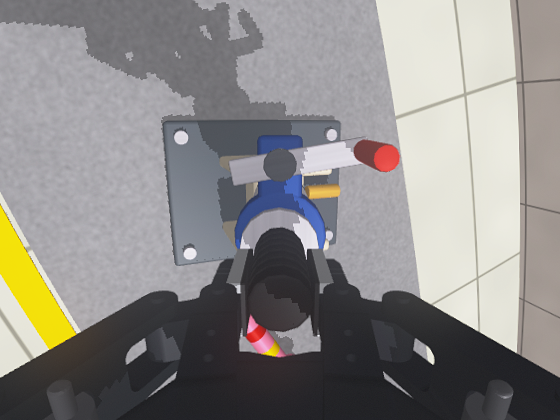

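```bash
python3 -m inch '[{"x":-0.001,"y":0.0003,"z":0.0028,"wx":0,"wy":0,"wz":0},{"x":-0.001,"y":0.0003,"z":0.0028,"wx":0,"wy":0,"wz":0},{"x":-0.001,"y":0.0003,"z":0.0028,"wx":0,"wy":0,"wz":0},{"x":-0.001,"y":0.0003,"z":0.0028,"wx":0,"wy":0,"wz":0},{"x":-0.001,"y":0.0003,"z":0.0028,"wx":0,"wy":0,"wz":0},{"x":-0.001,"y":0.0003,"z":0.0028,"wx":0,"wy":0,"wz":0},{"x":-0.001,"y":0.0003,"z":0.0028,"wx":0,"wy":0,"wz":0}]'
python3 -c "
from h import *
tgt([0,.001,.083])
c=cap('wrist','w13');c=cap('side','s13');a=cv2.imread('pics/s13.png')[130:260,300:410];cv2.imwrite('pics/s13z.png',cv2.resize(a,None,fx=4.5,fy=4.5,interpolation=cv2.INTER_CUBIC))"
```

```text
time: 8.33
tool_pos: [0.4882, 0.0472, 0.3774]
orientation: [0.788, 0.59, 0.105, 0.14]
contact_force: [0.4, -0.1, -2.7]
grip_width: 0.294
t 8.33 dpos [-0.0047  0.0017  0.0148] rot [0.    0.001 0.001] grip 0.294 F [ 0.4 -0.1 -2.7] tau [ 0.09  0.2  -0.01]
tip in barrel [-0.0004  0.0007  0.0674] q [-0.14  0.26  1.58 -0.06  0.95  0.18]
```

View pics/s13z.png

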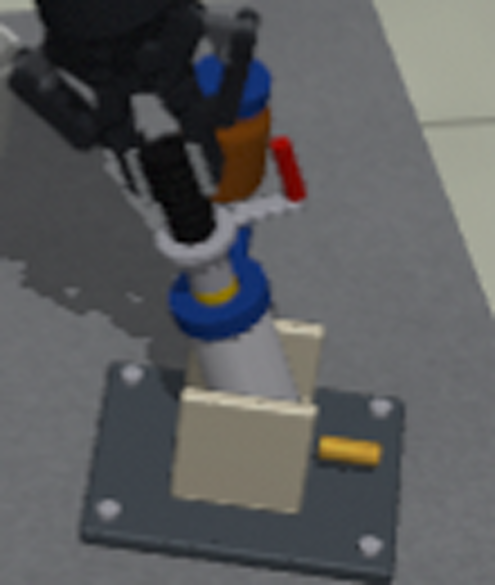

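View pics/w13.png

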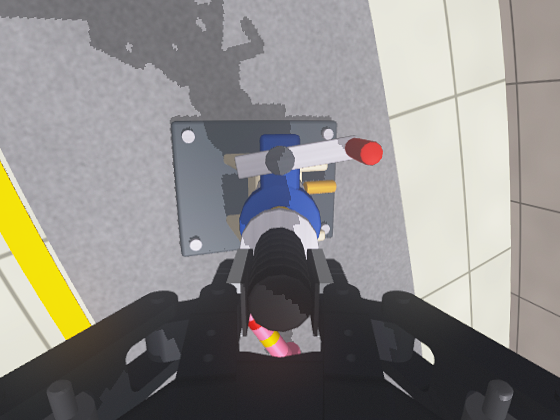

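```bash
python3 -m inch '[{"x":-0.001,"y":0.0003,"z":0.0028,"wx":0,"wy":0,"wz":0},{"x":-0.001,"y":0.0003,"z":0.0028,"wx":0,"wy":0,"wz":0},{"x":-0.001,"y":0.0003,"z":0.0028,"wx":0,"wy":0,"wz":0},{"x":-0.001,"y":0.0003,"z":0.0028,"wx":0,"wy":0,"wz":0},{"x":-0.0008,"y":0.0003,"z":0.0022,"wx":0,"wy":0,"wz":0},{"x":0,"y":0,"z":0,"wx":0,"wy":0,"wz":0},{"x":0,"y":0,"z":0,"wx":0,"wy":0,"wz":0}]'
python3 -c "
from h import *
tgt([0,.001,.083])
c=cap('wrist','w14');c=cap('side','s14');a=cv2.imread('pics/s14.png')[130:260,300:410];cv2.imwrite('pics/s14z.png',cv2.resize(a,None,fx=4.5,fy=4.5,interpolation=cv2.INTER_CUBIC));tgt([0,.001,.083])"
```

```text
time: 9.02
tool_pos: [0.4829, 0.0488, 0.3924]
orientation: [0.788, 0.59, 0.105, 0.14]
contact_force: [0.2, 0.1, -2.3]
grip_width: 0.289
t 9.02 dpos [ 0.0006  0.     -0.0002] rot [0.    0.002 0.001] grip 0.289 F [ 0.2  0.1 -2.3] tau [0.07 0.13 0.01]
tip in barrel [-0.0005  0.0008  0.0834] q [-0.13  0.24  1.57 -0.06  0.99  0.18]
t 9.12 dpos [ 0.0006  0.     -0.0001] rot [0.    0.002 0.001] grip 0.29 F [ 0.2 -0.2 -2.2] tau [ 0.08  0.11 -0.01]
tip in barrel [-0.0005  0.0008  0.0833] q [-0.13  0.24  1.57 -0.06  0.99  0.18]
```

View pics/s14z.png

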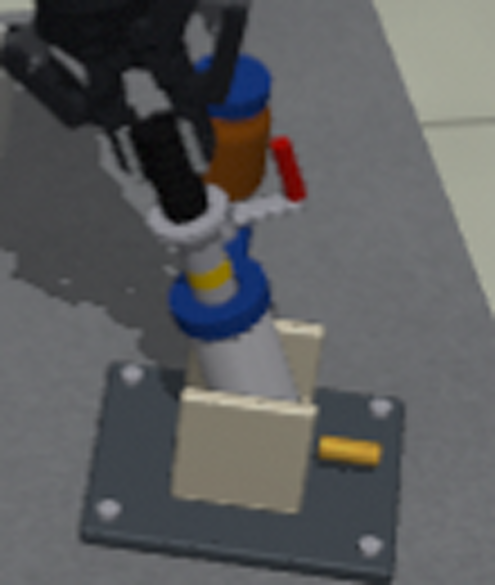

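View pics/w14.png

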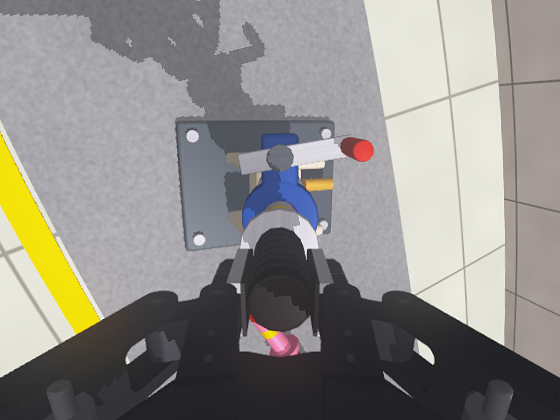

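```bash
python3 -m inch '[{"x":0,"y":0,"z":0,"wx":0,"wy":0,"wz":0},{"x":0,"y":0,"z":0,"wx":0,"wy":0,"wz":0},{"x":0,"y":0,"z":0,"wx":0,"wy":0,"wz":0}]'; python3 -c "
from h import *
tgt([0,.001,.083]);print(order.finish_job())"
```

```text
time: 9.37
tool_pos: [0.483, 0.0488, 0.3921]
orientation: [0.788, 0.59, 0.105, 0.14]
contact_force: [1.1, -0.3, -2.3]
grip_width: 0.29
t 9.37 dpos [0.0005 0.0001 0.0001] rot [0.    0.002 0.001] grip 0.29 F [ 1.1 -0.3 -2.3] tau [ 0.05 -0.   -0.  ]
tip in barrel [-0.0004  0.0008  0.083 ] q [-0.13  0.24  1.57 -0.06  0.99  0.18]
the job is handed in; nothing more can be done
None
```

I pushed the keeper's red pin round to about 1.4 rad, at its stop. I then took the black grip with the tool lined up with the leaning barrel, and drew the rod straight out by about 51 mm at roughly 35–40 mm/s. The job was handed in at 9.4 s with the rod still held; no verdict is reported.

- **Draw:** the gripper moved 51 mm along the barrel axis after closing on the rod. The last side picture shows the whole yellow ring out, bare steel below it and no red.
- **Grip and alignment:** the rod did not slip in the fingers. The tool was within 0.002 rad and about 1 mm of my measured barrel axis. That axis is known only from the camera images, good to about 2 mm.
- **Forces:** the wrist read 2–3 N, about the rod's weight, and the arm was still. I could not measure the force between rod and barrel directly.
- **Surroundings:** the keeper stayed clear and the arm never came near the jar, beaker or slide box. I did not re-measure those three at the end.

One early wrist picture was taken before the arm had settled, so my first reading of the barrel's position was about 1 mm out. I measured it again at rest before moving in. No final check failed or disagreed.

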